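# Refit the terminal box cover parked on its keyhole studs

## Task

First take the long socket out of the open terminal box and put it in the parts tray. Then slide the red cover up the sloped rack until its studs are at the wide ends of the keyholes, lift it off, and fit it on the box: grip bar up, one short end tucked under the lip, then levelled so that it lies flat and fully down in the recess. Leave everything else undisturbed.

Things in the scene. Friction and masses are not known exactly. Their poses are not given: they have to be found in the camera images.
- box: Yellow open terminal box, fixed, 156 (x) x 122 (y) x 61 mm high. Origin: centre of its underside, z up, x from the lip end to the plain end. Its top has a recess for the cover, 140 (x) x 106 (y) mm, centred on the origin: 8 mm thick walls up to 53 mm high, and a ledge all round at height 45 mm on which the cover rests (34 mm wide at the lip end, 12 mm elsewhere). The well inside the ledge has its floor at 10 mm.
- box_lip (a point): Middle of the inner edge of the box's dark steel lip, on its underside (box frame x -54, y 0, z 57 mm). The lip is 122 mm wide, 4 mm thick and overhangs the -x end of the recess by 16 mm. The opening left is 124 mm long, shorter than the cover, so the cover cannot drop in level: slip one end under the lip with its other end raised about 10 degrees, then lower that end.
- cover: Red plate, 130 (x) x 100 (y) x 6 mm, about 0.35 kg, hung on the rack. Origin: centre of the face against the board (the underside once fitted); z out of the board, x up the slope while it hangs. Two keyholes along x at y = +-32 mm: wide end a 20 mm square centred at x 18, narrow part 9 mm wide up to x 45.5 mm. The studs are at x 42: slide the cover 24 mm up the slope (+x), then lift it off along z. Either short end fits under the lip.
- cover_grip (a point): Centre of the cover's black grip bar (cover frame x 0, y 0, z 29 mm). The bar is 20 mm thick (cover x), 48 mm long (cover y), and reaches from 18 to 40 mm above the cover's underside; two posts carry it on the plate.
- cover_wide (a point): Point on the cover midway between the wide ends of its two keyholes, half way through the plate (cover frame x 18, y 0, z 3 mm)
- rack: Grey rack, fixed, its board 290 mm wide (y) and 170 mm along its slope, rising away from the robot (rack +x) at 28 degrees. Origin on the table under the board's centre, z up; the board's face is 150 mm high at its centre, about 110 to 190 mm at its edges. Two pairs of studs stand square to the board, 64 mm apart (y) in a pair: shank 7 mm across, brass head 14 mm across, from 9 to 12 mm off the board.
- rack_left (a point): Point midway between the two studs of the pair on the rack's +y side, 5 mm off the board; the wide ends of a plate's keyholes are level with the studs when its cover_wide point is here
- rack_right (a point): The same for the pair on the rack's -y side. The cover may hang on either pair: the nearer one
- socket: Long steel socket, 80 mm tall, 36 mm across below 45 mm, 33 mm across above 50 mm, about 0.25 kg, standing in the well of the box, in the way of the cover. Origin: centre of its underside, z up
- tray: Blue parts tray, fixed to the table, open on top, 160 (x) x 100 (y) x 35 mm, walls 4 mm. Origin: centre of its underside. The short socket stands in its +x half; the -x half is empty
- spray_can: Spray can, 150 mm tall, 48 mm across. Origin: centre of its underside. Leave it alone.
- oil_bottle: Yellow bottle, 130 mm tall, 48 mm across. Origin: centre of its underside. Leave it alone.
- screw_jar: Amber jar with a steel lid, 90 mm tall, 50 mm across. Origin: centre of its underside. Leave it alone.
- wrench: Wrench lying flat on the table beside the rack; its length is along its x. Origin: centre of its underside. Leave it alone.
- tape: Orange tape measure, 66 x 34 x 62 mm, standing beyond the tray. Origin: centre of its underside. Leave it alone.
- stub: Short dark socket standing in the tray, 32 mm across and 34 mm tall. Origin: centre of its underside. Leave it alone.
- bit_holder: Blue bit holder plate without a grip bar, hanging beside the red cover on the rack's other pair of studs, 130 x 100 mm, standing up to 30 mm off the board; same axes as the cover. Origin: centre of its underside (the face against the board). Leave it alone.
Not all that is in view belongs to the job. What is shaped like the socket but green is not meant. There is more than one size of the cover; the job needs the smaller.

How it is judged:
By the outcome, as a careful person would: the job done as asked, in the order asked, and still so for the second after the job is handed in, with the robot touching nothing.
It also fails if it takes over 64 s, if anything falls off the work surface, if the arm or the gripper's body presses on something with over 40 N, if the wrist force passes 120 N, or if a joint passes its speed limit or range.

## Robot

A 6-joint arm with a two-finger parallel gripper is mounted at the origin on the work surface. World frame = base frame: x ahead of the robot, y to its left, z up, the work surface at z = 0. Lengths are in mm, angles in rad, forces in N, time in s.
With the tool pointing down it reaches from about 275 to 825 mm from the base axis. Payload 5.2 kg.
Tool frame: the origin (TCP) lies at the very end of the fingers, on their centre line; the grasp point (between the pads) lies 19 mm behind it; z points along the fingers, y is the direction in which the jaws open and shut (so a half turn about z gives the same grasp; the last joint's range is limited). The gripper opens to 93 mm and grips with 3 to 60 N. Pads are 15 mm wide; open, the fingers measure 128 mm over their backs; the gripper's body (75 mm by 188 mm) begins 65 mm behind the grasp point.
Start: joints at [-1.307, 0.259, 1.535, -0, 1.348, -0.203], TCP at [247.537, -491.152, 218.653] pointing down, gripper open.
Joint ranges: [-3.14, 3.14], [-0.91, 2.08], [0.19, 2.58], [-1.22, 4.36], [0.22, 2.71], [-3.12, 3.12]. Speed limits (rad/s): [2.57, 2.57, 3.14, 3.14, 3.14, 3.14].

## Interface

Orientations are given as [roll, pitch, yaw] about the fixed x, y, z axes, in that order (R = Rz(yaw) Ry(pitch) Rx(roll)).
In Python, from bench import robot gives the robot as it stands. The module is installed in compiled form; this text tells all that it offers. Calls block until the motion is done:
- robot.move_ptp(position, orientation): joint-space move of the TCP to a pose.
- robot.move_linear(position, ori=None, speed=150, f_stop=None): straight line of the TCP; ori=None keeps the orientation; speed is the mean speed in mm/s. With f_stop (N) it stops when the force on the tool has changed by that much, and returns True; else False.
- robot.move_j(angles): joint-space move.
- robot.move_gripper(opening): opening from 0.0 (shut) to 1.0 (fully open); the grip force is fixed at half the most; returns when the fingers have stopped.
- robot.sleep(seconds).
- robot.inverse_kinematics(position, orientation): joint angles nearest the present ones, or None.
- robot.get_image(name): name is "scene" or "top"; returns a dict with "img" (420x560x3 uint8, blue, green, red), "fovy" (degrees; the focal length in pixels is half the picture's height over the tangent of half this angle, whatever the lens; pixels are square), "cx", "cy" (the principal point, pixels), "eye" and "orientation" of the camera in the world. Camera axes: x right, y down, z forward; pixel columns grow to the right and rows downward; lengths in mm; the calibration is good to about 2 mm. A picture is of the moment at which its call begins. There is no depth.
A pose or a line that the arm cannot do raises robot.MotionError and nothing moves.
- robot.hand_in(): hands the job in, once; it reports no verdict.
Readings, each from a call of its own:
- robot.current_t(): time.
- robot.current_qpos(): joint angles.
- robot.current_joint_vel(): joint speeds.
- robot.current_joint_efforts(): joint torques, N m.
- robot.current_tcp_pos(): TCP position.
- robot.current_eef_rot(): TCP orientation.
- robot.current_contact_force(): force on the tool from outside, world axes, zero at the start.
- robot.current_ft_torque(): the same for the moment, N m.
- robot.current_gripper_width(): opening from 0.0 (shut) to 1.0 (fully open).
Only numpy, scipy, OpenCV 4.12 (cv2) and the standard library are available. Lean on these libraries where they do the work, as an engineer would, in place of code of your own. Each camera call takes 0.05 s, during which the arm holds its last target. There are 200 camera calls.

## Working session

There is one attempt and no reset: what is moved stays moved. The work goes in short steps, each a Python script; the robot and the scene stay as the last script left them, time stands still between calls to the robot, and variables do not carry over. Pictures are saved under pics/ and viewed, about 8 in all and at most 12, crops included, and the job is handed in when it is done.

```bash
mkdir -p pics; python3 - <<'E'
from bench import robot
import cv2,numpy as np
for n in("scene","top"):
    d=robot.get_image(n); cv2.imwrite(f"pics/{n}0.png",cv2.resize(d["img"],(800,600),interpolation=cv2.INTER_CUBIC))
    print(n,{k:np.round(v,4).tolist() for k,v in d.items() if k!="img"})
print(robot.current_t(),robot.current_eef_rot())
E
```

```text
scene {'fovy': 49.6272, 'cx': 277.5735, 'cy': 210.985, 'eye': [1312.171, 219.0245, 896.0677], 'orientation': [-2.3146, -0.0082, 1.9312]}
top {'fovy': 45.0882, 'cx': 281.3541, 'cy': 206.3175, 'eye': [256.9805, -68.9516, 1673.505], 'orientation': [-2.982, 0.0, -1.5706]}
0.1 [-3.14000512e+00 -3.33721315e-04  4.66820194e-01]
```

View pics/scene0.png

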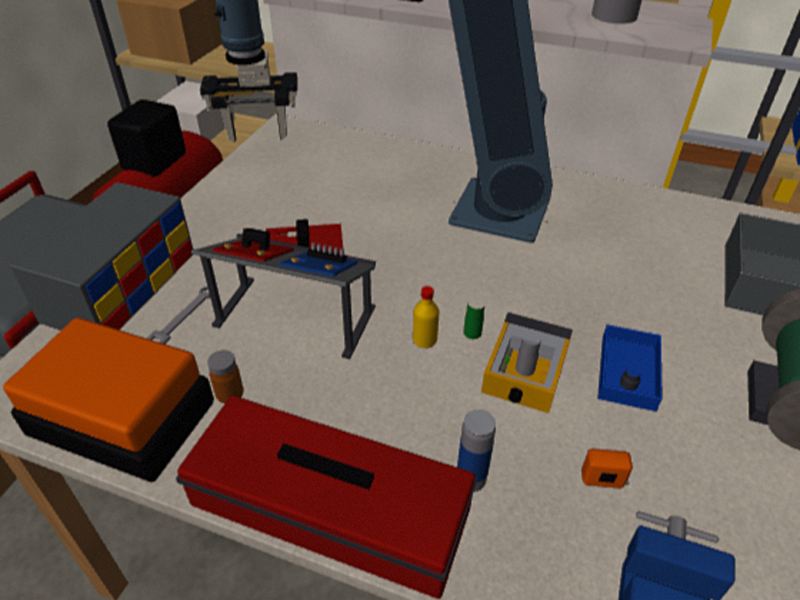

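View pics/top0.png

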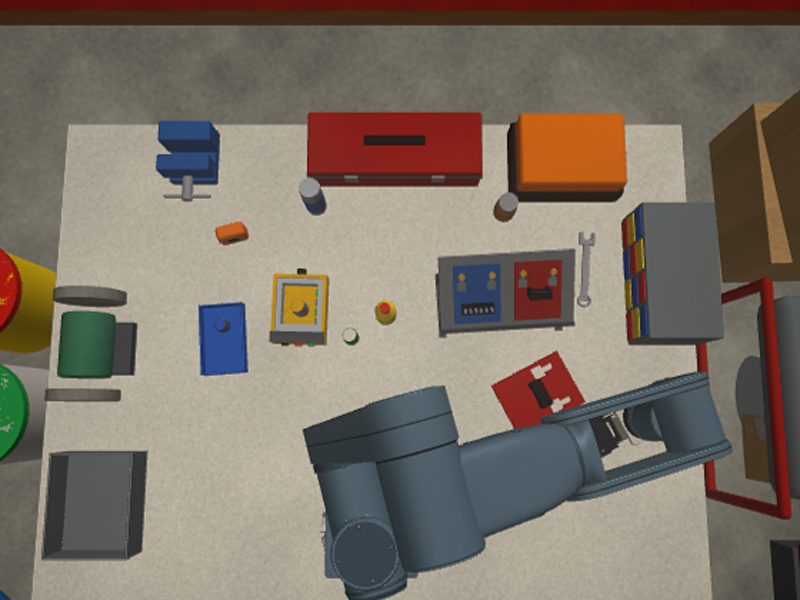

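Scene: yellow box at about top (300,310) with its dark lip toward the robot. The tray is at (223,340). The small red cover hangs on the rack's −y pair at (538,290), and the larger red cover lies on the table at (540,390). Next, enlarged crops with pixel ticks.

```bash
cat > crop.py <<'E'
import cv2,numpy as np
def crop(img,u0,u1,v0,v1,s,step=10):
    c=cv2.resize(img[v0:v1,u0:u1],None,fx=s,fy=s,interpolation=cv2.INTER_CUBIC)
    for u in range(-(-u0//step)*step,u1,step):
        x=int((u-u0+.5)*s); cv2.line(c,(x,0),(x,c.shape[0]),(255,255,255),1) if 0 else cv2.line(c,(x,0),(x,6),(0,255,0),1)
        cv2.putText(c,str(u),(x-9,16),0,.33,(0,255,0),1)
    for v in range(-(-v0//step)*step,v1,step):
        y=int((v-v0+.5)*s); cv2.line(c,(0,y),(6,y),(0,255,0),1); cv2.putText(c,str(v),(8,y+4),0,.33,(0,255,0),1)
    return c
def stack(a,b,axis):
    n=max(a.shape[1-axis],b.shape[1-axis])
    f=lambda c:cv2.copyMakeBorder(c,0,n-c.shape[0] if axis else 0,0,0 if axis else n-c.shape[1],cv2.BORDER_CONSTANT)
    return np.concatenate([f(a),f(b)],axis)
E
python3 - <<'E'
from bench import robot
from crop import *
T=robot.get_image("top")["img"];S=robot.get_image("scene")["img"]
cv2.imwrite("pics/A.png",stack(crop(T,185,235,183,248,8),crop(S,335,405,215,292,5.7),1))
cv2.imwrite("pics/B.png",stack(crop(T,300,410,170,238,5),crop(S,130,270,150,202,4.7),0))
E
```

```text
(no output)
```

View pics/A.png

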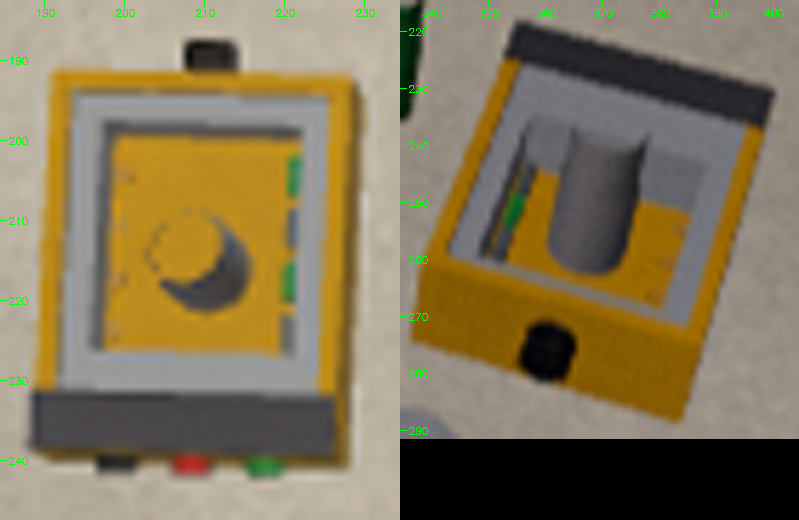

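View pics/B.png

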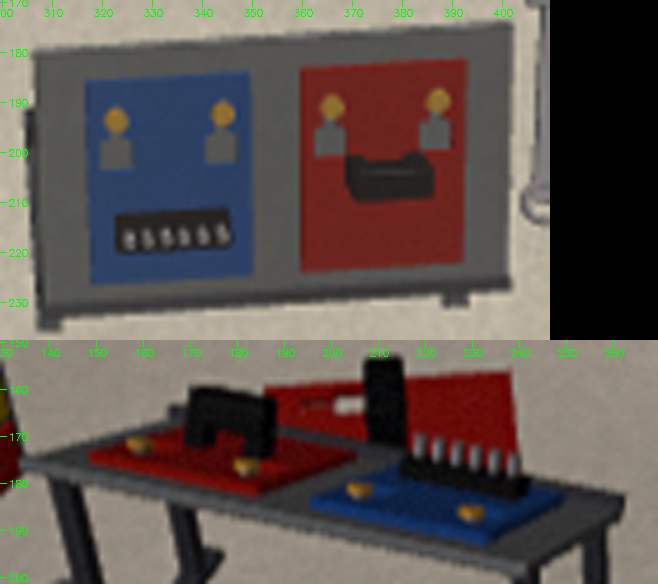

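```bash
cat > cam.py <<'E'
import numpy as np
from scipy.spatial.transform import Rotation as Ro
CAM={'scene':(49.6272,277.5735,210.985,[1312.171,219.0245,896.0677],[-2.3146,-.0082,1.9312]),
     'top':(45.0882,281.3541,206.3175,[256.9805,-68.9516,1673.505],[-2.982,0,-1.5706])}
def proj(n,P):
    fv,cx,cy,e,o=CAM[n]; f=210/np.tan(np.radians(fv/2))
    p=Ro.from_euler('xyz',o).inv().apply(np.atleast_2d(P)-np.array(e))
    return np.c_[cx+f*p[:,0]/p[:,2],cy+f*p[:,1]/p[:,2]]
def Rz(a): return Ro.from_euler('z',a)
E
cat > fit.py <<'E'
from cam import *
from scipy.optimize import least_squares as LS
np.set_printoptions(precision=2,suppress=True)
def run(name,model,obs,x0):
    r=lambda x:np.concatenate([(proj(c,model(x,*m))[0]-px) for c,m,px in obs])
    s=LS(r,x0,loss='soft_l1'); print(name,s.x); 
    for o,e in zip(obs,r(s.x).reshape(-1,2)): print('  ',o[0],o[1],e)
    return s.x
T=lambda a,b:(185+a/8-.5,183+b/8-.5); S=lambda a,b:(335+(a-400)/5.7-.5,215+b/5.7-.5)
box=lambda x,*p:Rz(x[2]).apply(p)+[x[0],x[1],0]
ob=[('top',m,T(*p)) for m,p in [((78,61,53),(52,72)),((78,-61,53),(352,76)),((58,41,45),(103,122)),((58,-41,45),(302,128)),((-36,41,45),(91,350)),((-36,-41,45),(293,355)),((-54,61,61),(33,391)),((-54,-61,61),(336,393)),((-78,61,61),(29,449)),((-78,-61,61),(333,459))]]
ob+=[('scene',m,S(*p)) for m,p in [((-78,-61,61),(517,20)),((-78,61,61),(774,90)),((-54,-61,57),(505,60)),((-54,61,57),(764,128)),((78,-61,0),(412,340)),((78,61,0),(682,422))]]
b=run('box',box,ob,[500,150,0])
a=np.linspace(0,2*np.pi,60); C=np.c_[18*np.cos(a),18*np.sin(a),0*a+10]
def rs(x):
    t=proj('top',[x[0],x[1],90])[0]-T(185,247)
    q=proj('scene',C+[x[0],x[1],0]); return [*t,q[:,0].mean()-S(588,0)[0],q[:,1].max()-S(0,276)[1]]
s=LS(rs,b[:2]); print('socket',s.x,np.array(s.fun),'in box',Rz(-b[2]).apply([*(s.x-b[:2]),0]))
T=lambda a,b:(300+a/5-.5,170+b/5-.5); S=lambda a,b:(130+a/4.7-.5,150+(b-340)/4.7-.5)
al=np.radians(28); B=Ro.from_euler('y',-al)
def rack(x,k,*m):
    m=np.array(m,float)
    if k=='s': m=m+[x[3],x[4] if k=='s' else 0,0]
    if k=='c': m=m+[x[5],x[6],0]
    if k=='t': m=m+[x[3],-x[4],0]
    return Rz(x[2]).apply(B.apply(m)+[0,0,150])+[x[0],x[1],0]
ob=[('top',m,T(*p)) for m,p in [(('b',85,145,0),(35,53)),(('b',85,-145,0),(512,24)),(('b',-85,145,0),(38,303)),(('b',-85,-145,0),(511,280)),
 (('s',0,32,12),(115,121)),(('s',0,-32,12),(222,114)),(('t',0,32,12),(331,107)),(('t',0,-32,12),(438,100)),
 (('c',65,50,6),(300,68)),(('c',65,-50,6),(466,59)),(('c',-65,50,6),(301,272)),(('c',-65,-50,6),(465,262))]]
ob+=[('scene',m,S(*p)) for m,p in [(('t',0,-32,12),(139,445)),(('t',0,32,12),(247,466)),(('c',65,-50,6),(88,454)),(('c',65,50,6),(260,488)),(('c',-65,50,6),(355,455)),(('b',85,-145,0),(20,465)),(('b',85,145,0),(515,565)),(('b',-85,145,0),(625,497)),(('s',0,-32,12),(359,490)),(('s',0,32,12),(472,513))]]
r=run('rack',rack,ob,[550,-350,0,20,70,-20,-70])
ob=[('top',m,(p[0]/10*7-.5,p[1]/10*7-.5)) for m,p in [((80,50,35),(199,305)),((80,-50,35),(245,303)),((-80,-50,35),(247,373)),((-80,50,35),(201,375))]]
run('tray',box,ob,[450,350,0])
E
python3 fit.py
```

```text
box [488.72 166.86  -0.02]
   top (78, 61, 53) [-0.16 -0.39]
   top (78, -61, 53) [-0.26 -0.11]
   top (58, 41, 45) [-0.29 -0.04]
   top (58, -41, 45) [-0.1  -0.27]
   top (-36, 41, 45) [-0.17  0.02]
   top (-36, -41, 45) [-0.13 -0.08]
   top (-54, 61, 61) [-0.27 -0.26]
   top (-54, -61, 61) [-0.08  0.3 ]
   top (-78, 61, 61) [-0.14 -0.03]
   top (-78, -61, 61) [ 0.01 -0.48]
   scene (-78, -61, 61) [-0.16 -0.6 ]
   scene (-78, 61, 61) [ 0.32 -0.65]
   scene (-54, -61, 57) [-0.56 -0.76]
   scene (-54, 61, 57) [ 0.03 -0.13]
   scene (78, -61, 0) [-0.43 -0.14]
   scene (78, 61, 0) [-0.11  0.08]
socket [490.32 166.07] [-0.54 -0.35 -0.32 -0.48] in box [ 1.62 -0.76  0.  ]
rack [ 513.94 -291.75    0.06   39.3    65.12   -3.19  -65.24]
   top ('b', 85, 145, 0) [-0.67 -1.36]
   top ('b', 85, -145, 0) [ 0.26 -1.62]
   top ('b', -85, 145, 0) [0.97 1.31]
   top ('b', -85, -145, 0) [-0.67 -0.03]
   top ('s', 0, 32, 12) [ 0.15 -0.25]
   top ('s', 0, -32, 12) [-0.02 -0.19]
   top ('t', 0, 32, 12) [ 0.13 -0.18]
   top ('t', 0, -32, 12) [-0.07 -0.11]
   top ('c', 65, 50, 6) [0.01 0.26]
   top ('c', 65, -50, 6) [-0.04 -0.03]
   top ('c', -65, 50, 6) [ 0.09 -0.14]
   top ('c', -65, -50, 6) [-0.45 -0.2 ]
   scene ('t', 0, -32, 12) [ 0.24 -0.67]
   scene ('t', 0, 32, 12) [ 0.   -0.47]
   scene ('c', 65, -50, 6) [ 0.03 -0.33]
   scene ('c', 65, 50, 6) [-0.51 -0.08]
   scene ('c', -65, 50, 6) [ 0.36 -0.72]
   scene ('b', 85, -145, 0) [-1.16 -1.18]
   scene ('b', 85, 145, 0) [2.42 0.4 ]
   scene ('b', -85, 145, 0) [-0.46  2.53]
   scene ('s', 0, -32, 12) [ 0.26 -0.64]
   scene ('s', 0, 32, 12) [ 0.07 -0.64]
tray [420.93 339.56   0.06]
   top (80, 50, 35) [1.09 0.18]
   top (80, -50, 35) [-0.55 -0.18]
   top (-80, -50, 35) [-0.78 -0.21]
   top (-80, 50, 35) [0.39 0.22]
```

The crops give sharp corners for the box, studs and cover, and reprojection errors are mostly under 0.7 px. The board corners are worse, at up to 2.5 px, so I'll refit the cover from its own points and then check reach.

```bash
cat > plan.py <<'E'
from cam import *
import numpy as np
BOX=np.array([488.7,166.9,0]);BY=-.02
def cover_pose(o,yaw,tilt): return np.array(o,float),Rz(yaw)*Ro.from_euler('y',-tilt)
def tool(o,Rc,sgn,h=12):   # TCP for holding the bar, TCP at cover z=h
    M=np.array([[0,sgn,0],[sgn,0,0],[0,0,-1]],float)
    return (o+Rc.apply([0,0,h])).tolist(),(Rc*Ro.from_matrix(M)).as_euler('xyz').tolist()
def boxp(p): return BOX+Rz(BY).apply(p)
def cover_on_box(xe,ze,tilt,dy=0): # xe,ze: box frame position of lower edge of -x end
    t=np.radians(tilt); o=boxp([xe+65*np.cos(t),dy,ze+65*np.sin(t)])
    return cover_pose(o,BY,t)
E
cat >> fit.py <<'E'
def cov(x,*m): return (Rz(x[3])*B).apply(m)+x[:3]
ob=[(c,((0,0,0) if m[0]=='c' else (42,0,0))+np.array(m[1:]),p) for c,m,p in ob0 if m[0] in 'ct']
cp=run('cover',cov,ob,[500,-360,150,.06])
E
sed -i "s/^r=run('rack'/ob0=ob\nr=run('rack'/" fit.py; python3 fit.py | sed -n '/cover/,$p'
python3 - <<'E'
from bench import robot
from plan import *
np.set_printoptions(precision=2,suppress=True)
for s in(1,-1):
    for n,(o,R) in dict(box=cover_on_box(-48,50,8),flat=cover_on_box(-66,45,0),rack=cover_pose([515,-356,150],.06,np.radians(28))).items():
        q=robot.inverse_kinematics(*tool(o,R,s)); print(s,n,None if q is None else np.array(q),tool(o,R,s))
    for p in ([490,166,250],[381,337,200]): q=robot.inverse_kinematics(p,[np.pi,0,BY-s*np.pi/2]);print(s,p,None if q is None else np.array(q))
E
```

```text
cover [ 515.53 -357.44  147.07    0.07]
   top [42 32 12] [0.19 0.05]
   top [ 42 -32  12] [-0.05  0.02]
   top [65 50  6] [-0.    0.36]
   top [ 65 -50   6] [-0.1  -0.06]
   top [-65  50   6] [ 0.23 -0.09]
   top [-65 -50   6] [-0.35 -0.28]
   scene [ 42 -32  12] [ 0.23 -0.21]
   scene [42 32 12] [ 0.01 -0.07]
   scene [ 65 -50   6] [-0.   0.2]
   scene [65 50  6] [-0.5   0.35]
   scene [-65  50   6] [ 0.19 -0.36]
1 box [ 0.12  0.3   1.89 -0.03  0.81  0.16] ([503.3944078852109, 166.60607265093748, 70.9294683873031], [3.001966313430247, 0.0, 1.5507963267948965])
1 flat [ 0.11  0.37  1.82 -0.    0.95  0.13] ([487.7001999933334, 166.91999866669335, 57.0], [3.141592653589793, 0.0, 1.5507963267948968])
1 rack [-1.05  0.26  1.8   0.55  0.93 -1.41] ([509.3764787905148, -356.3378167499937, 160.5953711143071], [2.652900463031381, 0.0, 1.630796326794897])
1 [490, 166, 250] [ 0.11  0.18  1.56  0.    1.4  -3.01]
1 [381, 337, 200] [ 0.5   0.2   1.66  0.    1.28 -2.62]
-1 box [ 0.12  0.3   1.89 -0.03  0.81 -2.98] ([503.3944078852109, 166.60607265093748, 70.9294683873031], [-3.0019663134302466, 0.0, -1.5907963267948964])
-1 flat [ 0.11  0.37  1.82 -0.    0.95 -3.01] ([487.7001999933334, 166.91999866669335, 57.0], [-3.1415926535897927, 0.0, -1.5907963267948966])
-1 rack [-1.05  0.26  1.8   0.55  0.93  1.73] ([509.3764787905148, -356.3378167499937, 160.5953711143071], [-2.6529004630313806, 0.0, -1.5107963267948965])
-1 [490, 166, 250] [ 0.11  0.18  1.56 -0.    1.4   0.13]
-1 [381, 337, 200] [ 0.5   0.2   1.66 -0.    1.28  0.52]
```

```bash
python3 - <<'E'
from bench import robot
from plan import *
from crop import *
O=[np.pi,0,BY+np.pi/2]
print(robot.current_contact_force())
p=robot.current_tcp_pos(); robot.move_linear([p[0],p[1],340],speed=300)
robot.move_ptp([490,166.3,200],O); robot.move_gripper(.6)
robot.move_linear([490,166.3,62],speed=120,f_stop=10)
robot.move_gripper(0); print('w',robot.current_gripper_width()*93,robot.current_tcp_pos())
robot.move_linear([490,166.3,190],speed=150); print('w',robot.current_gripper_width()*93,robot.current_contact_force(),robot.current_t())
T=robot.get_image("top")["img"];S=robot.get_image("scene")["img"]
cv2.imwrite("pics/C.png",stack(crop(T,130,250,170,290,3.3),crop(S,320,470,120,300,2.6),1))
E
```

```text
[-0.50879011 -0.42344148 -0.3244665 ]
w 32.76567258604596 [490.24803079 166.32231584  62.2522244 ]
w 32.44737158804544 [-0.12740983  0.21371832 -1.45345189] 6.8833
```

View pics/C.png

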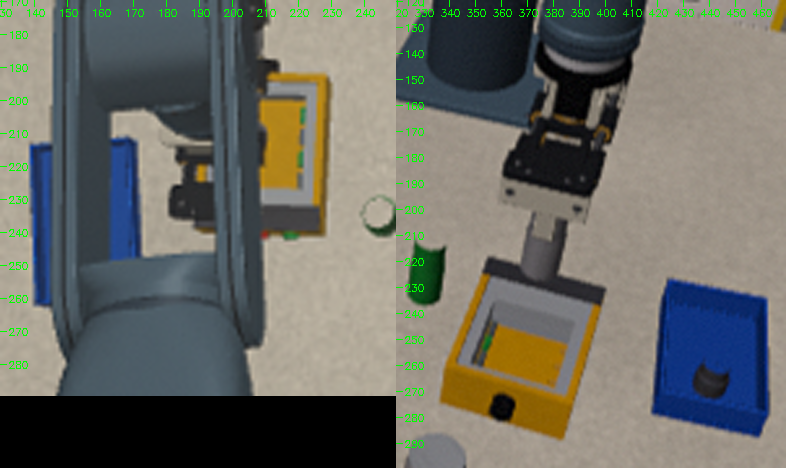

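The socket is held (32.4 mm wide) and the well is empty. The tray's −x half is clear, with the stub in the +x half at scene (440,265). I'll place the socket, then go to the cover.

```bash
python3 - <<'E'
from bench import robot
from plan import *
from crop import *
O=[np.pi,0,BY+np.pi/2]
robot.move_linear([383,338,180],speed=250)
robot.move_linear([383,338,72],speed=150)
print(robot.move_linear([383,338,50],speed=25,f_stop=4),robot.current_tcp_pos())
robot.move_gripper(.6); p=robot.current_tcp_pos()
robot.move_linear([383,338,330],speed=300)
o,R=cover_pose([515.2,-357.2,148.5],.065,np.radians(28)); P=lambda h:tool(o,R,1,h)
robot.move_ptp(*P(140)); print(robot.current_t(),robot.current_qpos())
T=robot.get_image("top")["img"];S=robot.get_image("scene")["img"]
cv2.imwrite("pics/D.png",stack(crop(S,120,280,60,210,2.7),crop(S,400,500,200,300,3.5),1))
E
```

```text
True [383.36749103 337.97216545  55.97594513]
13.625 [-1.16973836  0.09570966  1.70969822  0.49434677  1.20762206 -1.38442266]
```

View pics/D.png

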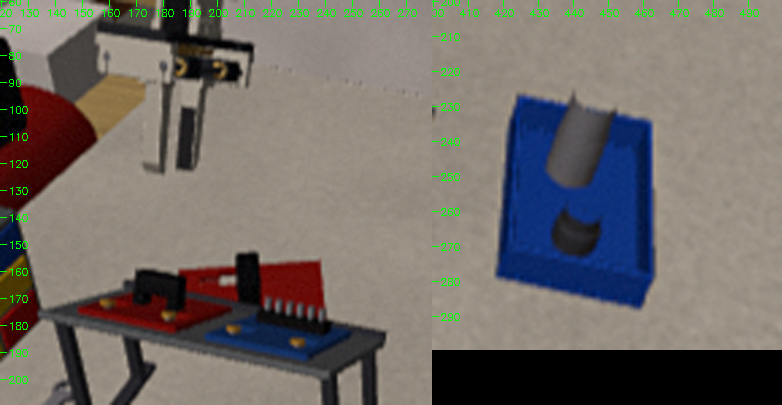

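The socket stands in the tray's −x half and the gripper is above the bar. Next: grip the cover, slide it and lift it off.

```bash
python3 - <<'E'
from bench import robot
from plan import *
from crop import *
o,R=cover_pose([515.2,-357.2,148.5],.065,np.radians(28)); P=lambda h,x=0:tool(o+R.apply([x,0,0]),R,1,h)
f=lambda:np.round(R.inv().apply(robot.current_contact_force()),2)
print(robot.move_linear(P(30)[0],speed=200), f(), robot.move_linear(P(13)[0],speed=50,f_stop=8))
robot.move_gripper(0); print('w',robot.current_gripper_width()*93,f(),R.inv().apply(robot.current_tcp_pos()-o))
robot.move_linear(P(14)[0],speed=20); print(f())
print(robot.move_linear(P(14,24)[0],speed=30,f_stop=25),f(),R.inv().apply(robot.current_tcp_pos()-o))
print(robot.current_t())
d=robot.get_image("scene")["img"];cv2.imwrite("pics/E.png",stack(crop(d,130,230,130,205,4),crop(robot.get_image("top")["img"],330,420,160,240,4),1))
E
```

```text
False [-0.46  0.5   1.11] False
w 19.87424033540088 [ 1.92  0.55 -0.61] [ 0.20272761 -0.03010776 13.06687983]
[ 3.07  0.46 -3.13]
False [-1.94  0.99 -3.49] [23.82898494  0.15414416 13.90978944]
16.775
```

View pics/E.png

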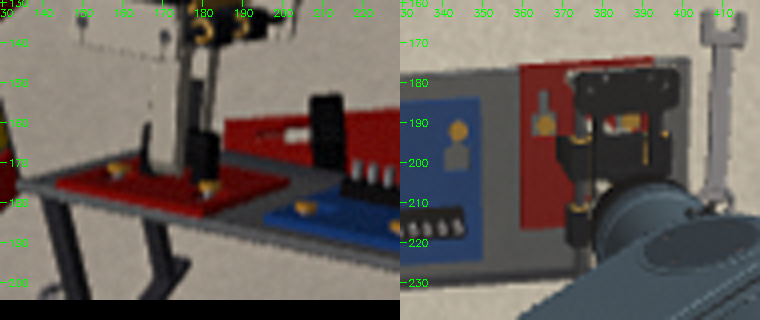

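Top view: the brass head at (365,191) sits inside the wide keyhole end. I'll lift along the board normal with a force guard, then carry the cover to above the box.

```bash
python3 - <<'E'
from bench import robot
from plan import *
from crop import *
o,R=cover_pose([515.2,-357.2,148.5],.065,np.radians(28)); P=lambda h,x=0:tool(o+R.apply([x,0,0]),R,1,h)
f=lambda:np.round(R.inv().apply(robot.current_contact_force()),2)
hit=robot.move_linear(P(30,24)[0],speed=30,f_stop=10); print(hit,f())
if hit: raise SystemExit
robot.move_linear(P(100,24)[0],speed=150); p=robot.current_tcp_pos()
robot.move_linear([p[0]-40,p[1],300],speed=200); print(f(),robot.current_gripper_width()*93)
oc,Rc=cover_on_box(-48,150,8); robot.move_ptp(*tool(oc,Rc,1,13))
oc,Rc=cover_on_box(-46,75,8); robot.move_linear(tool(oc,Rc,1,13)[0],speed=150)
print(robot.current_contact_force(),robot.current_ft_torque(),robot.current_t())
cv2.imwrite("pics/F.png",stack(crop(robot.get_image("scene")["img"],330,430,190,300,5),crop(robot.get_image("top")["img"],180,240,175,250,5),1))
E
```

```text
False [-1.73  0.61 -3.26]
[-1.79 -0.04 -3.93] 19.762179278583186
[-0.3612604  -0.18507792 -3.78637554] [-0.0297343   0.07852267 -0.02252985] 21.2667
```

View pics/F.png

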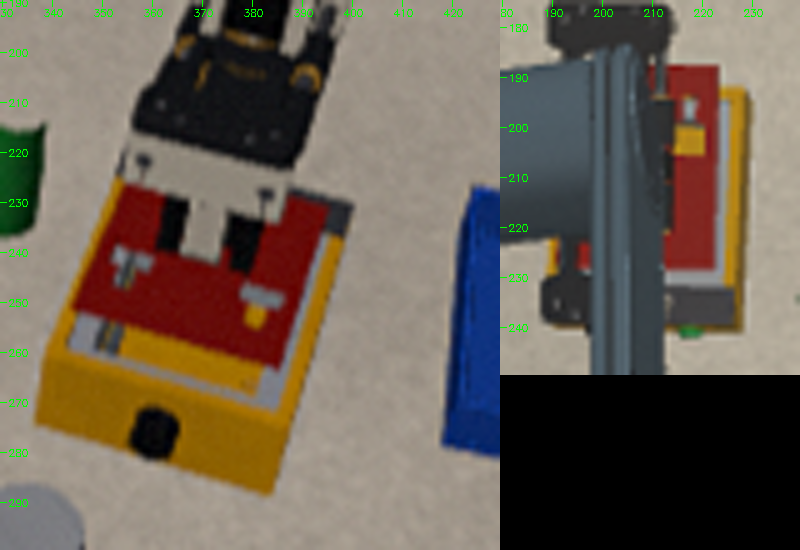

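```bash
python3 - <<'E'
from plan import *
np.set_printoptions(precision=2,suppress=True)
o,R=cover_on_box(-46,75,8)
for c,m,px in [('scene',(65,-50,0),(343.9,250.5)),('scene',(65,50,0),(385.5,263.1)),('top',(65,-50,6),(223.5,187.7)),('top',(-65,-50,6),(222.9,228.1))]:
    p=proj(c,o+R.apply(m))[0]; d=[(proj(c,o+R.apply(m)+Rz(BY).apply(e))[0]-p) for e in np.eye(3)]
    print(c,m,'obs-pred',px-p,'px/mm x,y,z',*d)
E
```

```text
scene (65, -50, 0) obs-pred [ 0.07 -1.25] px/mm x,y,z [-0.11  0.29] [0.41 0.12] [ 0.04 -0.28]
scene (65, 50, 0) obs-pred [ 0.03 -0.74] px/mm x,y,z [-0.09  0.3 ] [0.43 0.12] [ 0.07 -0.28]
top (65, -50, 6) obs-pred [ 0.22 -0.18] px/mm x,y,z [ 0.01 -0.31] [-0.32 -0.01] [-0.04 -0.06]
top (-65, -50, 6) obs-pred [ 0.54 -0.8 ] px/mm x,y,z [ 0.01 -0.31] [-0.32 -0.01] [-0.04 -0.04]
```

Measured against the box, the cover is within about 1 mm in y and +1 to 2 mm in x, which fits. I'll lower it to touch the ledge, tuck it under the lip, then level it with force guards.

```bash
cat >> plan.py <<'E'
def go(robot,xe,ze,t,speed,fs=None,dy=0):
    p,e=tool(*cover_on_box(xe,ze,t,dy),1,13); h=robot.move_linear(p,e,speed=speed,f_stop=fs)
    d=Rz(-BY).apply(robot.current_tcp_pos()-np.array(p)); f=Rz(-BY).apply(robot.current_contact_force())
    print((xe,ze,t),h,'err',np.round(d,2),'F',np.round(f,2),'M',np.round(robot.current_ft_torque(),2)); return h,d
E
python3 - <<'E'
from bench import robot
from plan import *
from crop import *
go(robot,-47,56,8,60,6)
h,d=go(robot,-47,42,8,20,4)
z=42+d[2]; print('touch z',z)
if h and 43<z<48.5:
    go(robot,-47,z+1.7,8,20)
    h,d=go(robot,-67,z+1.7,8,30,8)
print(robot.current_t())
cv2.imwrite("pics/G.png",stack(crop(robot.get_image("scene")["img"],330,430,190,300,5),crop(robot.get_image("top")["img"],180,240,175,250,5),1))
E
```

```text
(-47, 56, 8) False err [-0.43 -0.01 -0.57] F [-0.11 -0.   -3.75] M [ 0.02  0.07 -0.05]
(-47, 42, 8) True err [ 0.03 -0.06  0.93] F [ 0.96 -0.44  6.37] M [0.04 0.32 0.  ]
touch z 42.92521919160257
22.4667
```

View pics/G.png

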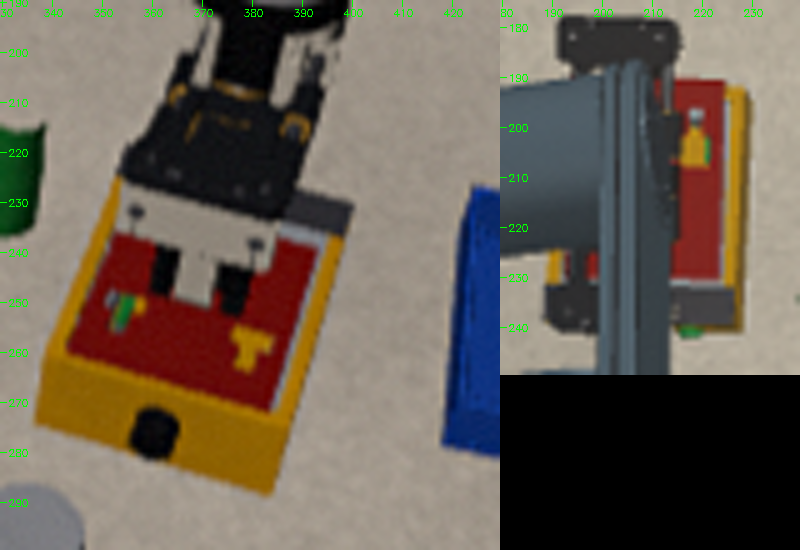

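The −x end touched the ledge at nominal z 42.9, so the cover sits about 2 mm higher in the grip than I modelled. It has not gone over the lip. I'll lift 1.7 mm and tuck it under.

```bash
python3 - <<'E'
from bench import robot
from plan import *
from crop import *
z=42.9
go(robot,-47,z+1.7,8,20)
h,d=go(robot,-68,z+1.7,8,30,9)
print(robot.current_t())
cv2.imwrite("pics/H.png",stack(crop(robot.get_image("scene")["img"],330,430,190,300,5),crop(robot.get_image("top")["img"],180,240,175,250,5),1))
E
```

```text
(-47, 44.6, 8) False err [-0.56 -0.06 -0.5 ] F [ 0.49  0.21 -4.09] M [-0.01  0.09  0.03]
(-68, 44.6, 8) False err [0.04 0.03 0.08] F [ 0.98 -0.72 -3.6 ] M [-0.06  0.11 -0.  ]
23.7333
```

View pics/H.png

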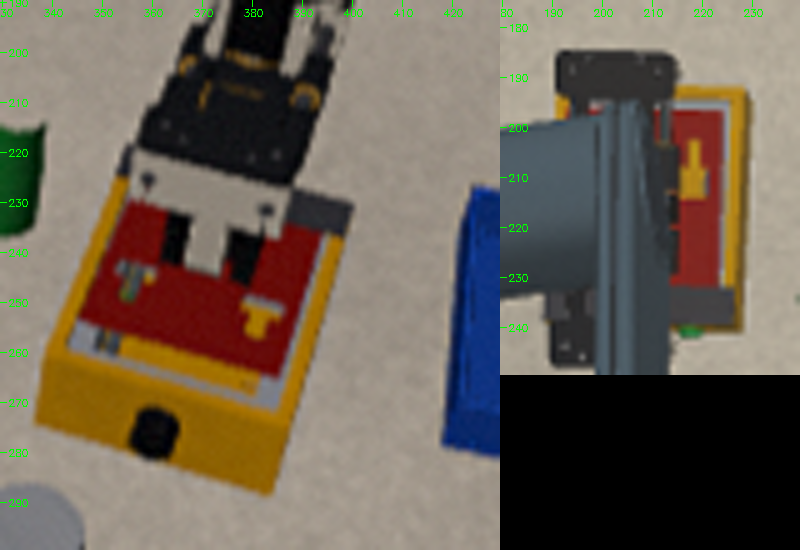

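The end is under the lip without any contact force: in the top view the lip edge overlaps the red plate at v≈231. Levelling now.

```bash
python3 - <<'E'
from bench import robot
from plan import *
from crop import *
for xe,ze,t,fs in [(-67.5,44.2,5,8),(-67,44,2.5,8),(-67,43.8,0,8),(-67,41,0,8)]:
    h,d=go(robot,xe,ze,t,25,fs)
    if h: break
print(robot.current_t())
cv2.imwrite("pics/I.png",stack(crop(robot.get_image("scene")["img"],330,430,190,300,5),crop(robot.get_image("top")["img"],180,240,175,250,5),1))
E
```

```text
(-67.5, 44.2, 5) False err [ 0.41 -0.07 -0.22] F [-0.37 -0.11 -4.2 ] M [-0.02  0.04 -0.02]
(-67, 44, 2.5) False err [-0.05 -0.04 -0.2 ] F [ 0.03  0.18 -3.22] M [-0.03 -0.02 -0.05]
(-67, 43.8, 0) False err [ 0.02 -0.   -0.08] F [-0.89  0.2  -4.79] M [-0.05 -0.09 -0.03]
(-67, 41, 0) True err [-0.11  0.04  2.04] F [-0.41  0.29  4.84] M [-0.04  0.02  0.03]
24.9083
```

View pics/I.png

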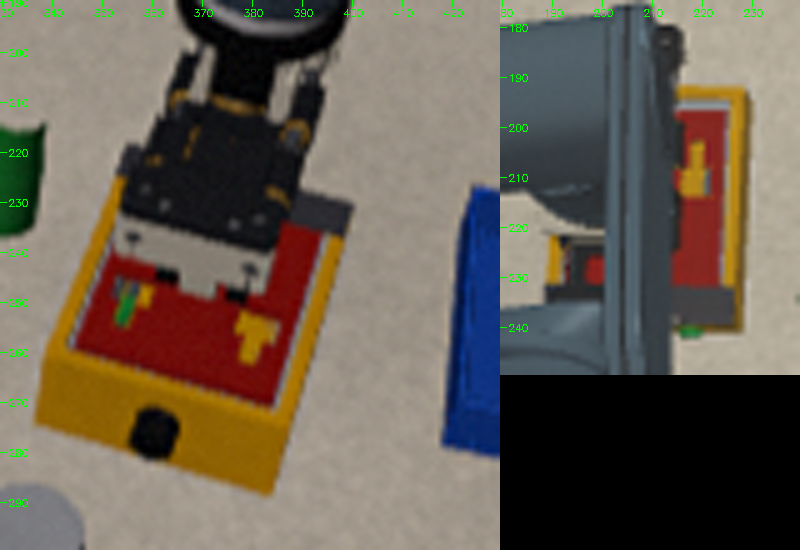

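At level the plate made contact at nominal z 43.0, the same as the earlier ledge touch, with almost no moment. Gaps show all round. I'll release, retreat and check.

```bash
python3 - <<'E'
from bench import robot
from plan import *
from crop import *
robot.move_gripper(.45); p=robot.current_tcp_pos(); print(robot.current_contact_force())
robot.move_linear([p[0],p[1],p[2]+60],speed=80); robot.move_linear([p[0],p[1],280],speed=200)
robot.move_ptp([350,-150,350],[np.pi,0,BY+np.pi/2]); robot.sleep(.3)
print(robot.current_t(),robot.current_contact_force())
S=robot.get_image("scene")["img"];T=robot.get_image("top")["img"]
cv2.imwrite("pics/J.png",stack(crop(S,335,405,215,292,5.7),crop(T,185,235,183,248,8),1))
cv2.imwrite("pics/K.png",S)
E
```

```text
[-0.08290561 -0.584853   -0.39189366]
29.1 [ 1.08596657  0.20730187 -0.2468216 ]
```

View pics/J.png

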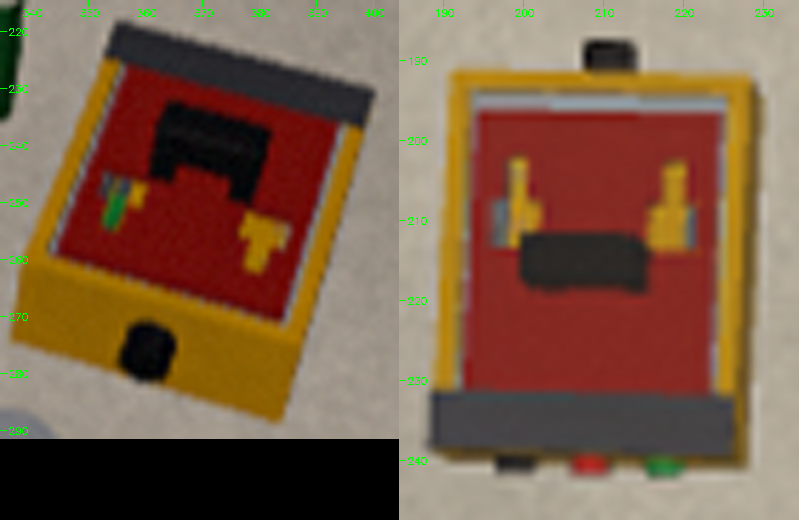

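The cover lies level under the lip, with an even grey gap on both sides and about 6 mm at the plain end. Handing in.

```bash
python3 -c "
from bench import robot
robot.hand_in(); print(robot.current_t())"
```

```text
the job is handed in; nothing more can be done
the job is handed in; nothing more can be done
```

I handed the job in at about 29 s on the robot's clock. The long socket went into the parts tray first. Then I slid the small red cover 24 mm up the rack, lifted it off, tucked it under the lip and levelled it into the box recess, grip bar up.

**Cover:** The last picture shows it inside the walls and under the lip, with even gaps at the sides and about 6 mm at the plain end. When levelled, it made contact at nominal z 43.0 mm, against 42.9 mm when one end first touched the ledge. The moment at that point was almost zero, so it is resting flat on the ledge. After release and retreat the gripper read only about 1 N, its usual noise.

**Socket:** A picture taken right after placing it showed it upright in the tray's empty half, with the short socket still in place.

**Checks that disagreed or were missed:**
- **Grip height:** The cover sat about 2 mm higher in the grip than the camera estimate. I corrected this by touching the ledge.
- **Rack corners:** The rack board's corners fitted the images poorly, by up to 2.5 px, so I found the cover from its own edges and the studs instead.
- **Whole scene:** I could not view the last full-scene picture because the 12-picture limit was reached. I saw no sign of anything else being disturbed in the earlier crops or the force readings, but there was no final look at everything.

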